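# Shut the toaster's crumb tray and start the toast

### The arm

A 6-joint arm with a two-finger parallel gripper is mounted at the origin on the work surface; the furniture and walls round the work are solid. World frame = base frame: x ahead of the robot, y to its left, z up, the work surface at z = 0. Lengths are in mm, angles in rad, forces in N, time in s.
With the tool pointing down it reaches from about 375 to 900 mm from the base axis. Payload 3.1 kg.
Tool frame: the origin (TCP) lies at the very end of the fingers, on their centre line; the grasp point (between the pads) lies 19 mm behind it; y points along the fingers, x is the direction in which the jaws open and shut, and the axes are right-handed (so a half turn about y gives the same grasp; the last joint's range is limited). The gripper opens to 87 mm and grips with 3 to 60 N. Pads are 19 mm wide; open, the fingers measure 117 mm over their backs; the gripper's body (75 mm by 190 mm) begins 51 mm behind the grasp point.
Start: joints at [-1.345, 0.527, 1.433, -0, 1.181, -0.178], TCP at [245.592, -574.701, 222.548] pointing down, gripper open.
Joint ranges: [-3.08, 3.08], [-0.75, 2.2], [0.22, 2.44], [-1.43, 4.57], [0, 2.65], [-2.85, 2.85]. Speed limits (rad/s): [2.79, 2.79, 3.14, 3.14, 3.14, 3.14].

### API

Orientations are given as [roll, pitch, yaw] about the fixed x, y, z axes, in that order (R = Rz(yaw) Ry(pitch) Rx(roll)).
In Python, from bench import get_obs, get_image, hand_in gives the robot as it stands.
- The arm moves only by the shell command python3 -m pendant 'ROWS'. ROWS is JSON, a list of rows, each a list of 3 entries, a list of its own where there are three numbers: the opening, from 0 (shut) to 1 (fully open), then the shift along the tool's x, y, z in cm, then the turn about the tool's y in degrees. A call has 1 to 5 rows; each row is the pose to reach, as a shift and turn from the pose commanded when the call began, along the tool's axes at that moment; what a row does not reach only later rows make up. A row lasts 1/10 s, in which the tool goes at most 50 mm and 8.59 degrees, less where a joint would pass 70% of its speed; a pose out of reach is approached as far as the arm can. A call with a gripper value outside its range is refused whole. The fingers move at their own pace and stop on an object; the grip force is fixed at half the most. Time passes only in rows, so rows that repeat a pose let the fingers close. It gives the time, the measured TCP pose, the force and the opening at its end, in the units of the state.
- get_obs(): the state, without advancing time (a new reading comes with each control period).
- get_image(name): name is "side" or "top" or "wrist"; returns a dict with "frame" (384x512x3 uint8, red, green, blue), "intrinsics" (3x3 intrinsics, pixels), "distortion" ([k1, k2, p1, p2, k3] as OpenCV has them; the pictures are not rectified), "view" (4x4, takes a point from world to camera coordinates); the wrist camera has in their place "tool_from_camera" (4x4, takes a point from camera to tool coordinates, whose origin is the TCP and whose axes are the tool frame's). Camera axes: x right, y down, z forward; pixel columns grow to the right and rows downward; lengths in mm; the calibration is good to about 2 mm. A picture is of the moment at which its call begins: read the wrist's pose just before it. There is no depth.
- hand_in(): hands the job in, once; it reports no verdict.
The state is a dict: "time_s": time; "qpos": joint angles; "dq": joint speeds; "joint_torque": joint torques, N m; "tcp_pos": TCP position; "tcp_rot": TCP orientation; "contact_force": force on the tool from outside, world axes, zero at the start; "ft_torque": the same for the moment, N m; "grip_width": opening from 0.0 (shut) to 1.0 (fully open).
Only numpy, scipy, OpenCV 4.12 (cv2) and the standard library are available. Lean on these libraries where they do the work, as an engineer would, in place of code of your own. Each camera call takes 0.05 s, during which the arm holds its last target.

### The job

The toaster's crumb tray was emptied and left sticking out. Push the tray fully home with the fingertips, then press the toaster's lever down until it catches, so that the bread stays down. Only push: leave the toaster standing where it is, lift nothing, and leave the breakfast things round it alone.

Things in the scene. Friction and masses are not known exactly. Their poses are not given: they have to be found in the camera images.
- toaster: grey two-slice toaster, loose, 2.2 kg, 189 mm high. Origin on the worktop, outside it; in its own frame the casing spans x -203 to -29, y -124 to 148 mm. z up; the end with lever, dial and tray faces its -y. A flex leaves the +x side. Above the tray a small unused dial sticks out 13 mm at x -97 to -72, z 39 to 65 mm. Two slices stand 29 mm out of the top and go down with the lever.
- crumb_tray (a joint): crumb tray, how far it stands out of the toaster, m: 0 = fully home against the stop, starts 0.04 to 0.085. It slides level along the toaster's y with 2 N of friction and stays where it is left.
- tray_front (a point): middle of the outer face of the tray's front panel: steel panel 136 mm wide (along the toaster's x), 22 mm high (10 to 32 mm above the worktop), 6 mm thick, below the lever. A rolled edge 68 mm wide stands 4 mm proud along its top. Home, the face lies 6 mm outside the toaster's end. The tray goes in along the toaster's +y. Axes as the toaster's.
- toaster_lever (a joint): how far the lever is pressed down, m: 0 = up (start), 0.065 = bottom stop. A spring pushes it back up with 2 to 6 N; about 0.062 down (6 to 8 N of push) a catch snaps in, and the lever then stays at 0.061 when let go; let go earlier, it springs back up.
- lever_top (a point): top of the lever's black thumb tab, 13 mm from the toaster's end. The tab is 40 mm wide (toaster's x), stands 24 mm out from the toaster's end, 13 mm thick; its top is 156 mm above the worktop when up and 91 mm when fully down. Axes as the toaster's.
- spread_jar: jar of brown spread with black lid, diameter 63, 94 mm high, loose beside the toaster; origin under its middle. Leave alone.
- mug: white mug, red-brown inside, 83 x 113 mm with the handle, 93 mm high, loose; origin under its middle. Leave alone.
- mill: steel pepper mill, diameter 50, 209 mm high, standing loose beside the toaster; origin under its middle. Leave alone.
- spoon: metal spoon 188 x 38 mm lying flat, loose; origin under its middle, x along it. Leave alone.

How it is judged:
By the outcome, as a careful person would: the job done as asked, in the order asked, and still so for the second after the job is handed in, with the robot touching nothing.
It also fails if it takes over 45 s, if anything falls off the work surface, if the arm or the gripper's body presses on something with over 40 N, if the wrist force passes 120 N, or if a joint passes its speed limit or range.

## Working session

There is one attempt and no reset: what is moved stays moved. The work goes in short steps, Python scripts to look and compute and a shell command to move; the robot and the scene stay as the last step left them, time stands still between calls to the robot, and variables do not carry over. Pictures are saved under pics/ and viewed, and the job is handed in when it is done.

```bash
ls; mkdir -p pics
python3 - <<'E'
from bench import get_obs,get_image
import cv2
o=get_obs();print(o)
for n in ["side","top","wrist"]:
    d=get_image(n);cv2.imwrite(f"pics/{n}0.png",d["frame"][:,:,::-1])
    print(n,d["intrinsics"],d["distortion"],d.get("view",d.get("tool_from_camera")))
E
```

```text
pics
{'time_s': 0.0, 'qpos': array([-1.34551015e+00,  5.28458803e-01,  1.43389485e+00, -3.95262145e-05,
        1.18139319e+00, -1.78504064e-01]), 'dq': array([ 0.00034818, -0.00170077,  0.0004037 ,  0.00058298, -0.00055388,
        0.00134837]), 'joint_torque': array([ 2.44174225e-04, -4.40037918e+01, -1.76593155e+01,  6.32757484e-02,
        5.80548355e-02, -1.58522348e-04]), 'tcp_pos': array([ 245.41514265, -574.00695003,  221.57852912]), 'tcp_rot': array([-1.57044979,  0.00212645, -1.16699067]), 'contact_force': array([ 0.51764857, -0.21915013,  0.05456617]), 'ft_torque': array([-0.0400148 , -0.02940631,  0.05447198]), 'grip_width': 1.0011721333980963}
side [[477.89341909   0.         254.73830884]
 [  0.         477.89341909 187.87419262]
 [  0.           0.           1.        ]] [-0.12329777  0.          0.          0.          0.        ] [[-4.81154680e-01  8.76290838e-01 -2.45874042e-02  1.94168714e+02]
 [ 4.67927993e-01  2.33010630e-01 -8.52496006e-01 -1.68613673e+02]
 [-7.41305313e-01 -4.21687578e-01 -5.22155168e-01  1.56458294e+03]
 [ 0.00000000e+00  0.00000000e+00  0.000
[... 248 characters left out ...]
56e-01  5.26356261e-03 -1.87912829e+02]
 [-8.48981792e-01 -4.78574303e-01 -2.24045873e-01  5.62965545e+02]
 [ 1.97821710e-01  1.05313006e-01 -9.74564386e-01  8.57443233e+02]
 [ 0.00000000e+00  0.00000000e+00  0.00000000e+00  1.00000000e+00]]
wrist [[311.76319261   0.         257.28717476]
 [  0.         311.76319261 187.25858575]
 [  0.           0.           1.        ]] [0.00431814 0.         0.         0.         0.        ] [[ 9.99999775e-01  2.67076034e-04 -6.15886927e-04 -2.01260010e-01]
 [ 6.67147356e-04 -2.93472268e-01  9.55967355e-01 -1.61632218e+02]
 [ 7.45702368e-05 -9.55967550e-01 -2.93472380e-01  8.22979362e+01]
 [ 0.00000000e+00  0.00000000e+00  0.00000000e+00  1.00000000e+00]]
```

View pics/side0.png

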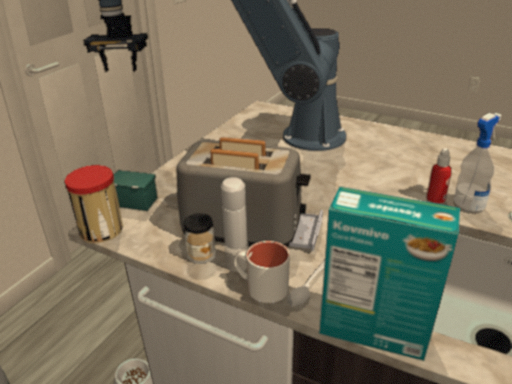

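View pics/top0.png

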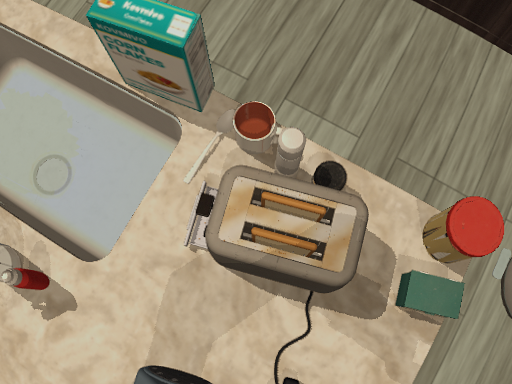

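View pics/wrist0.png

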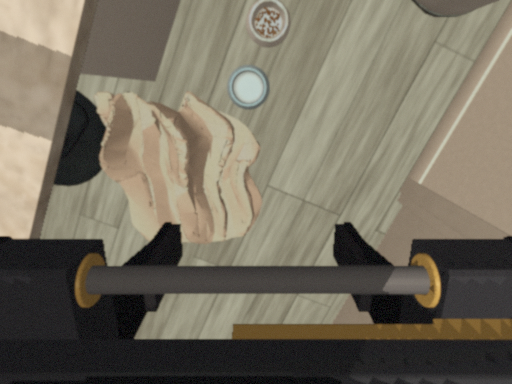

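Run:
```python
import cv2,numpy as np
s=cv2.imread("pics/side0.png");t=cv2.imread("pics/top0.png");
f=cv2.INTER_CUBIC
cv2.imwrite("pics/a.png",np.hstack([cv2.resize(s[0:90,70:170],(400,360),interpolation=f),cv2.resize(s[130:255,230:340],(400,454),interpolation=f)[:360]]))
cv2.imwrite("pics/b.png",cv2.resize(t[150:300,175:375],(800,600),interpolation=f))
cv2.imwrite("pics/c.png",cv2.resize(s[120:300,165:345],(600,600),interpolation=f))
```

```text
(no output)
```

View pics/a.png

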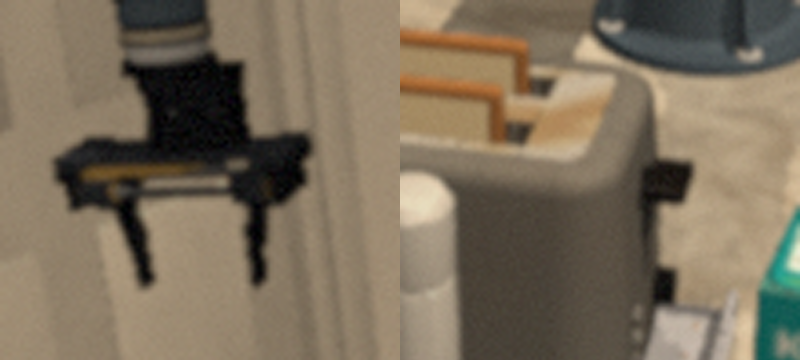

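View pics/b.png

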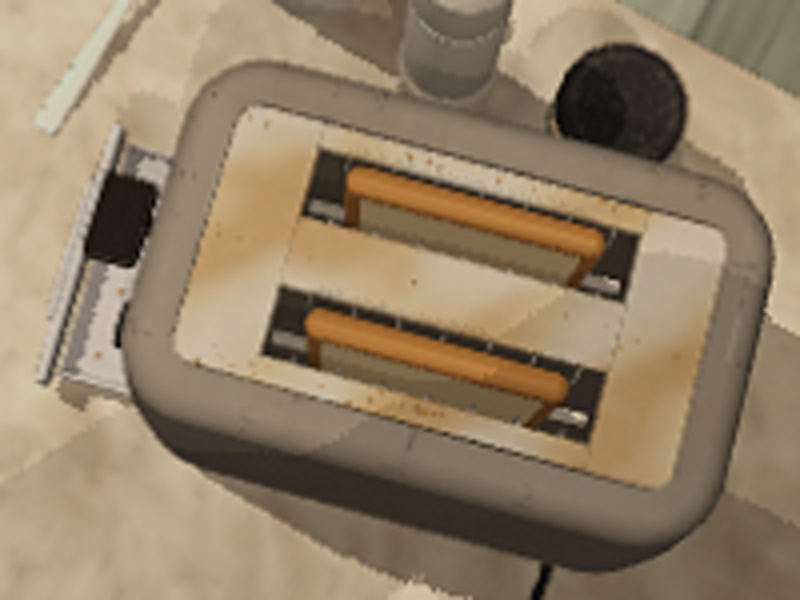

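View pics/c.png

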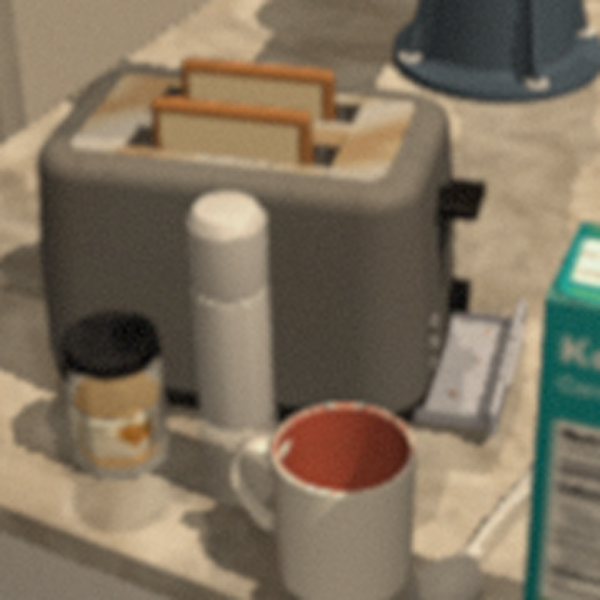

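```bash
cat > h.py <<'E'
import cv2,numpy as np
from bench import get_obs,get_image
def ray(d,px):
    V=np.array(d["view"]);K=np.array(d["intrinsics"]);D=np.array(d["distortion"])
    n=cv2.undistortPoints(np.array([[px]],float),K,D)[0,0]
    R=V[:3,:3];c=-R.T@V[:3,3];r=R.T@np.array([n[0],n[1],1]);return c,r
def onz(d,px,z):
    c,r=ray(d,px);return c+r*(z-c[2])/r[2]
def proj(d,P):
    V=np.array(d["view"]);return cv2.projectPoints(np.array(P,float).reshape(-1,1,3),cv2.Rodrigues(V[:3,:3])[0],V[:3,3],np.array(d["intrinsics"]),np.array(d["distortion"]))[0][:,0]
E
python3 - <<'E'
from h import *
t=get_image("top");s=get_image("side")
c=lambda x,y:(175+x/4-.4,150+y/4-.4)
a=onz(t,c(117,125),32);b=onz(t,c(42,382),32);print("tray",a,b,np.linalg.norm(a-b))
X=(b-a)[:2]/np.linalg.norm((b-a)[:2]);Y=np.array([-X[1],X[0]]);print("X",X,"Y",Y,"yawX",np.degrees(np.arctan2(X[1],X[0])))
L={"lev":[(120,172),(158,182),(136,268),(84,255)]}
for p in L["lev"]:
    q=onz(t,c(*p),156);print("lev",q, q[:2]@X,q[:2]@Y)
print("tray XY",a[:2]@X,a[:2]@Y,b[:2]@X,b[:2]@Y)
for n,p in {"left":(125,330),"farright":(772,260),"top":(250,60),"bread":(348,170),"innertl":(245,105),"innerbl":(175,360),"innertr":(728,240),"innerbr":(650,490)}.items():
    q=onz(t,c(*p),185);print(n,q,q[:2]@X,q[:2]@Y)
E
```

```text
tray [560.13449632 230.3999332   32.        ] [430.48144786 196.13023131  32.        ] 134.1056502958973
X [-0.96679781 -0.25554257] Y [ 0.25554257 -0.96679781] yawX -165.19426294408495
lev [521.44510031 189.80056717 156.        ] -552.6341026540332 -50.247353349392014
lev [525.72503128 173.15907943 156.        ] -552.5193220588153 -33.064694979329715
lev [488.54925651 162.18947259 156.        ] -513.7746631140773 -31.95929600593634
lev [482.38615869 184.58312198 156.        ] -513.5387242690584 -55.18436092976148
tray XY -600.4137919630476 -79.61194384563987 -466.3081416671503 -79.61194384563987
left [460.89755098 147.69439798 185.        ] -483.3369463251779 -25.011677442604427
farright [617.77900818 -71.73513331 185.        ] -578.936009625544 227.22220195271683
top [585.87728118 160.53118996 185.        ] -607.4474220094799 -5.48461891093316
bread [564.54809195 101.06654473 185.        ] -571.6306606835643 46.55515389788211
innertl [567.77649158 152.49631404 185.        ] -587.8943655387006 -2.342040708254993
innerbl [460.34698282 123.56231478 185.        ] -476.6378837971956 -1.8215259470954028
innertr [616.23893655 -51.59329629 185.        ] -582.5941684496022 207.35556425764256
innerbr [508.46548404 -70.85906214 185.        ] -473.47580781172246 198.44095989752108
```

```bash
cat >> h.py <<'E'
from scipy.spatial.transform import Rotation as Ro
TX=np.array([-.96679781,-.25554257]);TY=np.array([.25554257,-.96679781])
def state():
    o=get_obs();R=Ro.from_euler('xyz',o['tcp_rot']).as_matrix();p=np.array(o['tcp_pos'])
    print("t",round(o['time_s'],2),"p",p.round(1),"XY",(p[:2]@TX).round(1),(p[:2]@TY).round(1),"yaw",np.degrees(o['tcp_rot']).round(2),"F",np.round(o['contact_force'],1),"grip",round(o['grip_width'],2),"q",np.round(o['qpos'],2))
    return o,R,p
def go(w,yaw=None):
    o,R,p=state();d=R.T@(np.array(w)-p)/10
    print("shift cm",d.round(2),"turn", None if yaw is None else round(-(yaw-np.degrees(o['tcp_rot'][2])),1))
E
python3 -c "
from h import *
go((470,-300,330),14.8)"
```

```text
t 0.25 p [ 245.5 -574.4  222.1] XY -90.6 618.1 yaw [-8.999e+01  5.000e-02 -6.686e+01] F [ 0.2  0.1 -0.7] grip 1.0 q [-1.35  0.53  1.43 -0.    1.18 -0.18]
shift cm [-16.42 -10.77  31.43] turn -81.7
```

```bash
python3 -m pendant '[[0,[-2,-10,6],0],[0,[-6,-11,14],-20],[0,[-10,-11,20],-30],[0,[-14,-11,26],-40],[0,[-16,-11,31],-43]]'; python3 -c "
from h import *
go((480,0,330),14.8)"
```

```text
time_s: 0.75
tcp_pos: [386.2, -407.0, 317.7]
tcp_rot: [-1.571, -0.001, -0.562]
contact_force: [1.0, 0.9, 0.6]
grip_width: 0.637
t 0.75 p [ 386.2 -407.   317.7] XY -269.3 492.1 yaw [-9.003e+01 -7.000e-02 -3.218e+01] F [1.  0.9 0.6] grip 0.64 q [-1.01  0.34  1.47  0.    1.33 -0.45]
shift cm [-13.73  -1.27  39.44] turn -47.0
```

```bash
python3 -m pendant '[[0,[-2,-1.5,5],-8],[0,[-4,-1.5,10],-16],[0,[-6,-1.5,16],-24],[0,[-8,-1.5,21],-32],[0,[-9,-1.5,26],-40]]'; python3 -c "
from h import *
go((480,270,330),14.8)"
```

```text
time_s: 1.25
tcp_pos: [440.2, -164.6, 331.9]
tcp_rot: [-1.571, -0.0, 0.136]
contact_force: [0.5, 0.1, 0.9]
grip_width: 0.168
t 1.25 p [ 440.2 -164.6  331.9] XY -383.6 271.6 yaw [-90.    -0.     7.81] F [0.5 0.1 0.9] grip 0.17 q [-0.6   0.19  1.65  0.    1.3  -0.73]
shift cm [ 9.84  0.19 42.51] turn -7.0
```

```bash
python3 -m pendant '[[0,[2,0,5],-7],[0,[3,0,10],-7],[0,[4,0,15],-7],[0,[5,0,20],-7],[0,[6,0,25],-7]]'; python3 -m pendant '[[0,[2,0,5],0],[0,[2,0,10],0],[0,[3,0,15],0],[0,[3,0,18.5],0],[0,[3,0,18.5],0]]'
python3 - <<'E'
from h import *
go((480,270,330),14.8)
s=get_image("side");t=get_image("top")
cv2.imwrite("pics/s1.png",s["frame"][:,:,::-1]);cv2.imwrite("pics/t1.png",t["frame"][:,:,::-1])
o=get_obs();print(proj(s,o['tcp_pos']),proj(s,o['tcp_pos']+[0,0,70]))
f=s["frame"][:,:,::-1];u,v=proj(s,o['tcp_pos'])[0].astype(int)
cv2.imwrite("pics/s1c.png",cv2.resize(f[max(0,v-110):v+40,u-75:u+75],(600,600),interpolation=cv2.INTER_CUBIC))
E
```

```text
time_s: 1.75
tcp_pos: [466.7, 83.3, 331.9]
tcp_rot: [-1.571, -0.001, 0.253]
contact_force: [1.0, 0.1, 0.3]
grip_width: 0.003
time_s: 2.25
tcp_pos: [447.9, 272.1, 331.6]
tcp_rot: [-1.569, 0.0, 0.26]
contact_force: [0.6, -0.6, -0.2]
grip_width: 0.009
t 2.25 p [447.9 272.1 331.6] XY -502.6 -148.6 yaw [-8.989e+01  1.000e-02  1.488e+01] F [ 0.6 -0.6 -0.2] grip 0.01 q [0.33 0.27 1.54 0.   1.33 0.07]
shift cm [ 3.05  0.15 -1.03] turn 0.1
[[357.35669444  98.55360364]] [[360.11254837  64.46115296]]
```

View pics/s1.png

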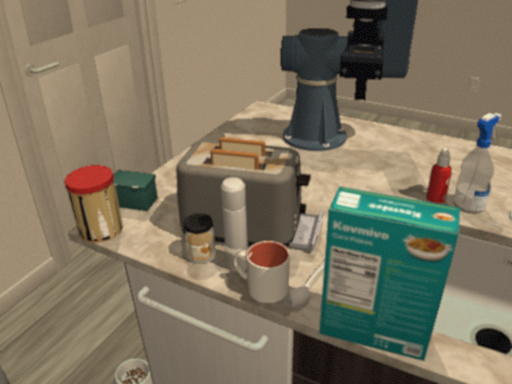

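View pics/s1c.png

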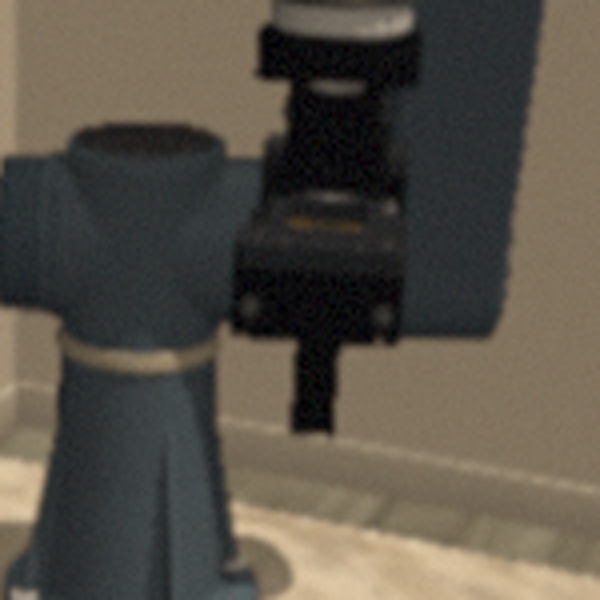

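View pics/t1.png

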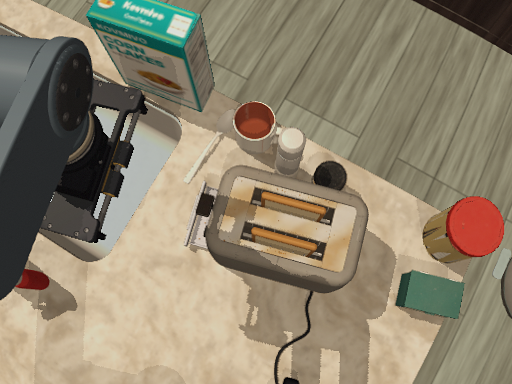

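```bash
python3 -m pendant '[[0,[-1,0,-4.7],0],[0,[-2,0,-9.5],0],[0,[-3,0,-14],0],[0,[-4,0,-19],0],[0,[-5,0,-23.7],0]]'; python3 -m pendant '[[0,[-2.5,0,-4],0],[0,[-5,0,-9],0],[0,[-7.5,0,-14],0],[0,[-10,0,-19],0],[0,[-12.5,0,-23.6],0]]'; python3 -m pendant '[[0,[-4,0,-2],0],[0,[-8,0,-4],0],[0,[-12.5,0,-6.5],0],[0,[-16.5,0,-8.7],0],[0,[-20.5,0,-11],0]]'; python3 -c "
from h import *
go((130,-490,400),14.8)"
```

```text
time_s: 2.85
tcp_pos: [460.1, 22.4, 331.9]
tcp_rot: [-1.572, -0.0, 0.251]
contact_force: [0.5, -0.2, 0.1]
grip_width: 0.01
time_s: 3.35
tcp_pos: [401.5, -217.7, 331.9]
tcp_rot: [-1.572, -0.0, 0.25]
contact_force: [0.4, -0.8, -0.6]
grip_width: 0.008
time_s: 3.85
tcp_pos: [229.2, -373.8, 331.9]
tcp_rot: [-1.571, 0.0, 0.25]
contact_force: [0.6, -1.4, 0.1]
grip_width: 0.007
t 3.85 p [ 229.2 -373.8  331.9] XY -126.0 420.0 yaw [-9.003e+01  3.000e-02  1.433e+01] F [ 0.6 -1.4  0.1] grip 0.01 q [-1.28  0.14  1.72 -0.    1.29 -1.53]
shift cm [-12.49  -6.8   -8.81] turn -0.5
```

```bash
python3 -m pendant '[[0,[-4,-1,-2],0],[0,[-8,-3,-5],0],[0,[-12.5,-7,-8.8],0],[0,[-12.5,-12,-8.8],0],[0,[-12.5,-17,-8.8],0]]'; python3 -m pendant '[[0,[0,-5,0],0],[0,[0,-10,0],0],[0,[0,-15,0],0],[0,[0,-20,0],0],[0,[0,-25,0],0]]'; python3 -c "
from h import *
state()"
```

```text
time_s: 4.35
tcp_pos: [130.5, -489.1, 485.6]
tcp_rot: [-1.568, 0.0, 0.247]
contact_force: [0.1, -1.9, -0.0]
grip_width: 0.004
time_s: 4.85
tcp_pos: [132.3, -486.9, 737.6]
tcp_rot: [-1.572, 0.001, 0.25]
contact_force: [-0.1, -1.5, 1.1]
grip_width: 0.005
t 4.85 p [ 132.3 -486.9  737.6] XY -3.5 504.6 yaw [-9.005e+01  4.000e-02  1.431e+01] F [-0.1 -1.5  1.1] grip 0.01 q [-1.53  0.23  0.55 -0.    2.36 -1.78]
```

```bash
python3 -m pendant '[[0,[4,-2,0.5],0],[0,[8,-4,1],0],[0,[11.5,-6,1.5],0],[0,[11.5,-8,1.5],0],[0,[11.5,-8,1.5],0]]'; python3 -c "
from h import *
state()"; python3 -m pendant '[[0,[0,-5,0],0],[0,[0,-10,0],0],[0,[0,-15,0],0],[0,[0,-20,0],0],[0,[0,-20,0],0]]'; python3 -c "
from h import *
state()"
```

```text
time_s: 5.35
tcp_pos: [228.0, -419.2, 811.0]
tcp_rot: [-1.541, -0.004, 0.252]
contact_force: [0.3, 0.3, -0.3]
grip_width: 0.01
t 5.35 p [ 228.  -419.2  811. ] XY -113.3 463.5 yaw [-88.27  -0.23  14.44] F [ 0.3  0.3 -0.3] grip 0.01 q [-1.31  0.31  0.22  0.01  2.65 -1.55]
time_s: 5.85
tcp_pos: [215.9, -400.1, 830.2]
tcp_rot: [-1.583, -0.006, 0.253]
contact_force: [-0.4, 0.6, -0.2]
grip_width: 0.008
t 5.85 p [ 215.9 -400.1  830.2] XY -106.5 442.0 yaw [-90.71  -0.36  14.47] F [-0.4  0.6 -0.2] grip 0.01 q [-1.33  0.26  0.22  0.01  2.65 -1.57]
```

```bash
python3 -m pendant '[[0,[0,-5,5],0],[0,[0,-10,10],0],[0,[0,-15,15],0],[0,[0,-20,20],0],[0,[0,-20,20],0]]'; python3 -c "
from h import *
state()"
```

```text
time_s: 6.35
tcp_pos: [225.9, -337.7, 866.2]
tcp_rot: [-1.67, -0.005, 0.254]
contact_force: [0.1, 0.0, -0.4]
grip_width: 0.007
t 6.35 p [ 225.9 -337.7  866.2] XY -132.1 384.2 yaw [-95.68  -0.26  14.53] F [ 0.1  0.  -0.4] grip 0.01 q [-1.26  0.18  0.22 -0.    2.65 -1.51]
```

```bash
python3 -m pendant '[[0,[-2,-5,5],0],[0,[-3,-10,10],0],[0,[-4,-15,15],0],[0,[-4,-20,20],0],[0,[-4,-20,20],0]]'; python3 -c "
from h import *
state()"; python3 -m pendant '[[0,[0,5,0],0],[0,[0,10,0],0],[0,[0,15,0],0],[0,[0,15,0],0],[0,[0,15,0],0]]'; python3 -c "
from h import *
state()"
```

```text
time_s: 6.85
tcp_pos: [214.7, -282.8, 897.3]
tcp_rot: [-1.756, 0.0, 0.253]
contact_force: [0.6, -0.1, 0.5]
grip_width: 0.003
t 6.85 p [ 214.7 -282.8  897.3] XY -135.3 328.3 yaw [-100.6     0.     14.47] F [ 0.6 -0.1  0.5] grip 0.0 q [-1.22  0.09  0.22 -0.04  2.65 -1.51]
time_s: 7.35
tcp_pos: [221.5, -309.7, 745.3]
tcp_rot: [-1.745, 0.001, 0.253]
contact_force: [0.2, -0.2, 0.1]
grip_width: 0.008
t 7.35 p [ 221.5 -309.7  745.3] XY -135.0 356.0 yaw [-9.997e+01  6.000e-02  1.449e+01] F [ 0.2 -0.2  0.1] grip 0.01 q [-1.23 -0.09  0.9  -0.02  2.15 -1.5 ]
```

```bash
python3 -m pendant '[[0,[-1,-5,0],0],[0,[-2,-10,0],0],[0,[-3,-15,3],0],[0,[-4,-20,8],0],[0,[-4,-25,13],0]]'; python3 -m pendant '[[0,[0,-5,5],0],[0,[-1,-10,10],0],[0,[-2,-15,15],0],[0,[-2,-20,20],0],[0,[-2,-25,25],0]]';  python3 -m pendant '[[0,[0,-5,5],0],[0,[-1,-10,10],0],[0,[-2,-15,15],0],[0,[-2,-20,20],0],[0,[-2,-25,25],0]]'; python3 -c "
from h import *
state()"
```

```text
time_s: 7.85
tcp_pos: [155.8, -199.2, 906.9]
tcp_rot: [-1.789, 0.003, 0.251]
contact_force: [0.2, 0.6, 0.1]
grip_width: 0.005
time_s: 8.35
tcp_pos: [141.1, -54.0, 896.5]
tcp_rot: [-1.82, 0.003, 0.247]
contact_force: [0.4, 0.4, 0.7]
grip_width: 0.006
time_s: 8.85
tcp_pos: [121.8, 39.5, 881.0]
tcp_rot: [-1.838, -0.028, 0.258]
contact_force: [0.0, -1.0, -0.5]
grip_width: 0.002
t 8.85 p [121.8  39.5 881. ] XY -127.9 -7.0 yaw [-105.33   -1.61   14.78] F [ 0.  -1.  -0.5] grip 0.0 q [ 0.05 -0.24  0.59 -0.56  2.65 -0.72]
```

```bash
python3 -m pendant '[[0,[0,1,-5],0],[0,[0,2,-10],0],[0,[0,3,-15],0],[0,[0,4,-19.5],0],[0,[0,5,-24],0]]';  python3 -m pendant '[[0,[0,1,-5],0],[0,[0,2,-10],0],[0,[0,-2,-10],0],[0,[0,-7,-10],0],[0,[0,-12,-8],0]]'; python3 -c "
from h import *
state()"
```

```text
time_s: 9.35
tcp_pos: [157.4, -66.2, 888.1]
tcp_rot: [-1.84, -0.023, 0.263]
contact_force: [1.9, 0.6, -0.4]
grip_width: 0.007
time_s: 9.85
tcp_pos: [181.6, -137.3, 929.3]
tcp_rot: [-1.875, -0.022, 0.256]
contact_force: [-0.2, 0.6, 0.7]
grip_width: 0.003
t 9.85 p [ 181.6 -137.3  929.3] XY -140.5 179.1 yaw [-107.4    -1.27   14.66] F [-0.2  0.6  0.7] grip 0.0 q [-1.08 -0.12  0.31 -0.1   2.65 -1.43]
```

```bash
python3 -m pendant '[[0,[0.5,-5,-1],0],[0,[1,-10,-2],0],[0,[1,-15,-3],0],[0,[1,-20,-4],0],[0,[1,-24,-5],0]]';  python3 -c "
from h import *
state()"; python3 -m pendant '[[0,[0,-5,-1],0],[0,[0,-10,-2],0],[0,[0,-15,-3],0],[0,[0,-20,-4],0],[0,[0,-24,-5],0]]'; python3 -c "
from h import *
state()"
```

```text
time_s: 10.35
tcp_pos: [194.8, -129.8, 940.3]
tcp_rot: [-1.91, -0.025, 0.26]
contact_force: [-0.7, 0.4, -0.2]
grip_width: 0.006
t 10.35 p [ 194.8 -129.8  940.3] XY -155.2 175.3 yaw [-109.42   -1.43   14.88] F [-0.7  0.4 -0.2] grip 0.01 q [-0.94 -0.09  0.25 -0.21  2.65 -1.4 ]
time_s: 10.85
tcp_pos: [191.1, -117.2, 949.7]
tcp_rot: [-1.945, -0.028, 0.261]
contact_force: [-0.2, 0.8, -0.1]
grip_width: 0.001
t 10.85 p [ 191.1 -117.2  949.7] XY -154.8 162.2 yaw [-111.46   -1.63   14.93] F [-0.2  0.8 -0.1] grip 0.0 q [-0.87 -0.09  0.22 -0.28  2.65 -1.4 ]
```

```bash
python3 -m pendant '[[0,[-2,-5,3],0],[0,[-4,-9,6],0],[0,[-4,-14,9],0],[0,[-4,-18,12],0],[0,[-4,-22,15],0]]';  python3 -c "
from h import *
state()"; python3 -m pendant '[[0,[0,-5,0],0],[0,[0,-10,0],0],[0,[0,-15,0],0],[0,[0,-20,0],0],[0,[0,-25,0],0]]'; python3 -c "
from h import *
state()"
```

```text
time_s: 11.35
tcp_pos: [141.0, -9.7, 959.6]
tcp_rot: [-2.014, -0.048, 0.269]
contact_force: [0.6, -1.0, 0.3]
grip_width: 0.008
t 11.35 p [141.   -9.7 959.6] XY -133.9 45.4 yaw [-115.41   -2.76   15.42] F [ 0.6 -1.   0.3] grip 0.01 q [ 0.02 -0.11  0.22 -1.02  2.65 -1.23]
time_s: 11.85
tcp_pos: [120.4, 17.1, 961.5]
tcp_rot: [-2.045, -0.059, 0.276]
contact_force: [0.2, 0.1, -0.0]
grip_width: 0.008
t 11.85 p [120.4  17.1 961.5] XY -120.7 14.2 yaw [-117.16   -3.36   15.83] F [ 0.2  0.1 -0. ] grip 0.01 q [ 0.38 -0.08  0.22 -1.31  2.65 -1.15]
```

Run:
```python
from h import *
t=get_image("top");s=get_image("side");cv2.imwrite("pics/t2.png",t["frame"][:,:,::-1])
for n,p,z in [("box bl",(205,108),5),("box top tl",(90,15),280),("box top r",(185,35),280),("mugtop",(254,122),93),("mug left",(233,122),93),("spoon end",(186,181),4),("spoon other",(221,133),4),("milltop",(291,140),209),("bottle",(40,282),60)]:
    q=onz(t,p,z);print(n,q.round(),(q[:2]@TX).round(),(q[:2]@TY).round())
go((482,303,300),14.8)
```

```text
box bl [705. 319.   5.] -763.0 -128.0
box top tl [672. 498. 280.] -777.0 -309.0
box top r [713. 328. 280.] -773.0 -135.0
mugtop [698. 192.  93.] -724.0 -8.0
mug left [679. 228.  93.] -714.0 -47.0
spoon end [546. 269.   4.] -597.0 -121.0
spoon other [673. 259.   4.] -717.0 -79.0
milltop [661.  99. 209.] -665.0 73.0
bottle [222. 403.  60.] -318.0 -333.0
t 11.95 p [120.4  17.  961.5] XY -120.7 14.4 yaw [-117.15   -3.37   15.83] F [-0.5 -0.2 -0.1] grip 0.0 q [ 0.38 -0.08  0.22 -1.31  2.65 -1.15]
shift cm [38.63 52.93 46.98] turn 1.0
```

View pics/t2.png

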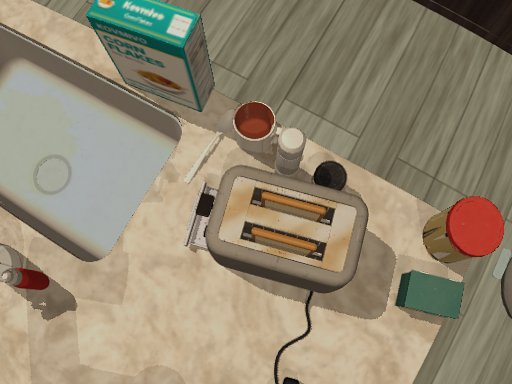

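```bash
python3 -m pendant '[[0,[2.2,3,2.6],0],[0,[4.4,6,5.2],0],[0,[6.6,9,7.8],0],[0,[8.8,12,10.4],0],[0,[11,15,13],0]]';  python3 -c "
from h import *
state()"; python3 -m pendant '[[0,[2.2,3,2.6],0],[0,[4.4,6,5.2],0],[0,[6.6,9,7.8],0],[0,[8.8,12,10.4],0],[0,[11,15,13],0]]'; python3 -c "
from h import *
go((482,303,300))"
```

```text
time_s: 12.45
tcp_pos: [220.3, 92.2, 781.0]
tcp_rot: [-2.044, -0.059, 0.274]
contact_force: [1.1, -0.4, 0.5]
grip_width: 0.006
t 12.45 p [220.3  92.2 781. ] XY -236.6 -32.9 yaw [-117.1    -3.37   15.71] F [ 1.1 -0.4  0.5] grip 0.01 q [ 0.51 -0.17  0.95 -0.66  2.31 -0.21]
time_s: 12.95
tcp_pos: [324.5, 170.3, 595.1]
tcp_rot: [-2.044, -0.058, 0.274]
contact_force: [0.9, 0.2, -0.4]
grip_width: 0.003
t 12.95 p [324.5 170.3 595.1] XY -357.2 -81.8 yaw [-117.12   -3.33   15.68] F [ 0.9  0.2 -0.4] grip 0.0 q [ 0.56 -0.03  1.31 -0.5   1.91  0.14]
shift cm [17.01 23.31 21.5 ] turn None
```

```bash
python3 -m pendant '[[0,[2.2,3,2.7],0],[0,[4.4,6,5.4],0],[0,[6.6,9,8.1],0],[0,[8.8,12,10.8],0],[0,[11,15,13.5],0]]'; python3 -m pendant '[[0,[2,2.8,2.7],0],[0,[4,5.6,5.4],0],[0,[6,8.3,8],0],[0,[6,8.3,8],0]]'
python3 - <<'E'
from h import *
X,Y=-542,-125
w=TX*X+TY*Y
go((*w,60))
s=get_image("side");t=get_image("top");w=get_image("wrist")
cv2.imwrite("pics/s3.png",s["frame"][:,:,::-1]);cv2.imwrite("pics/t3.png",t["frame"][:,:,::-1]);cv2.imwrite("pics/w3.png",w["frame"][:,:,::-1])
E
```

```text
time_s: 13.45
tcp_pos: [427.3, 252.8, 406.7]
tcp_rot: [-2.044, -0.058, 0.273]
contact_force: [-0.3, 0.7, 0.5]
grip_width: 0.01
time_s: 13.85
tcp_pos: [481.1, 302.2, 295.1]
tcp_rot: [-2.047, -0.047, 0.274]
contact_force: [-0.8, -1.1, -0.1]
grip_width: 0.007
t 13.85 p [481.1 302.2 295.1] XY -542.3 -169.2 yaw [-117.26   -2.72   15.67] F [-0.8 -1.1 -0.1] grip 0.01 q [ 0.61  0.47  1.42 -0.47  1.39  0.46]
shift cm [-1.21 22.9   6.83] turn None
```

View pics/s3.png

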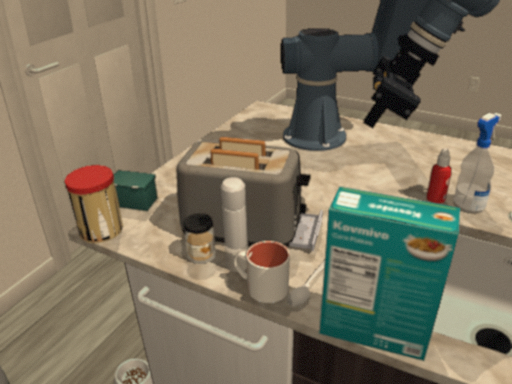

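View pics/w3.png

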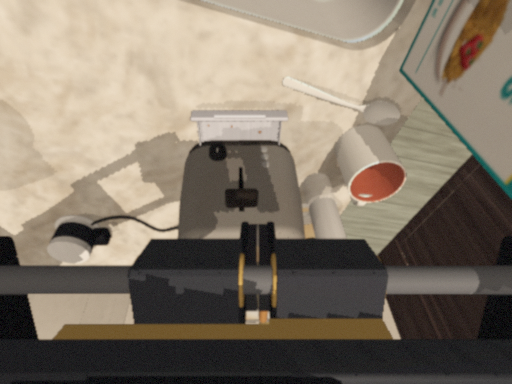

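```bash
python3 - <<'E'
from h import *
f=cv2.imread("pics/w3.png");cv2.imwrite("pics/w3c.png",cv2.resize(f[90:240,150:350],(800,600),interpolation=cv2.INTER_CUBIC))
E
cat >> h.py <<'E'
def wray(d,o,px):
    T=np.array(d["tool_from_camera"]);R=Ro.from_euler('xyz',o['tcp_rot']).as_matrix()
    n=cv2.undistortPoints(np.array([[px]],float),np.array(d["intrinsics"]),np.array(d["distortion"]))[0,0]
    c=R@T[:3,3]+o['tcp_pos'];return c,R@T[:3,:3]@np.array([n[0],n[1],1])
def wonz(d,o,px,z):
    c,r=wray(d,o,px);return c+r*(z-c[2])/r[2]
E
```

```text
(no output)
```

View pics/w3c.png

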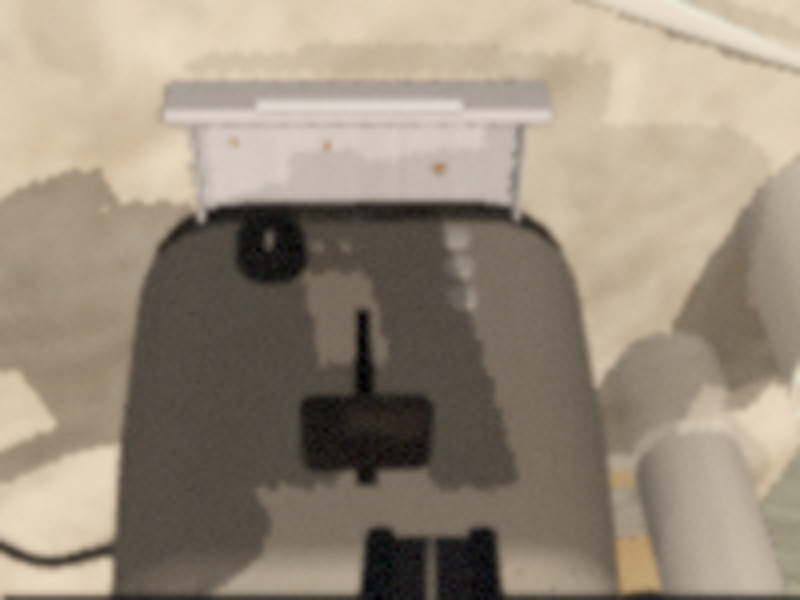

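Run:
```python
from h import *
import json
d=get_image("wrist");o=get_obs()
c=lambda x,y:(150+x/4-.4,90+y/4-.4)
for n,p,z in [("botL",(164,84),10),("botR",(552,84),10),("topinL",(164,122),32),("topinR",(552,122),32),("rollL",(255,100),32),("rollR",(465,100),32),
 ("levoutL",(302,396),150),("levTopR",(435,410),156),("levTopL",(302,410),156),("levinL",(305,468),156),("levinR",(432,468),156),("endL",(205,208),20),("endR",(520,208),20)]:
    q=wonz(d,o,c(*p),z);print(n,q.round(1),(q[:2]@TX).round(1),(q[:2]@TY).round(1))
```

```text
botL [431.3 199.7  10. ] -468.0 -82.9
botR [567.  232.8  10. ] -607.7 -80.1
topinL [433.4 198.3  32. ] -469.7 -81.0
topinR [565. 230.  32.] -605.0 -78.0
rollL [462.2 214.2  32. ] -501.6 -88.9
rollR [532.4 231.2  32. ] -573.8 -87.4
levoutL [484.7 192.  150. ] -517.7 -61.8
levTopR [522.2 200.4 156. ] -556.0 -60.3
levTopL [484.7 192.3 156. ] -517.8 -62.0
levinL [490.5 168.3 156. ] -517.3 -37.4
levinR [528.1 176.2 156. ] -555.6 -35.4
endL [453.  156.8  20. ] -478.0 -35.9
endR [569.8 184.2  20. ] -598.0 -32.5
```

Run:
```python
from h import *
go((*(TX*-540+TY*-130),60)); go((*(TX*-540+TY*-130),13));
```

```text
t 14.05 p [481.4 302.5 303.9] XY -542.8 -169.4 yaw [-117.13   -3.48   15.7 ] F [ 0.2  0.2 -0.2] grip 0.0 q [ 0.61  0.46  1.42 -0.47  1.4   0.46]
shift cm [-1.82 23.45  7.59] turn None
t 14.05 p [481.4 302.5 303.9] XY -542.8 -169.4 yaw [-117.13   -3.48   15.7 ] F [ 0.2  0.2 -0.2] grip 0.0 q [ 0.61  0.46  1.42 -0.47  1.4   0.46]
shift cm [-2.1  27.62  9.73] turn None
```

```bash
python3 -m pendant '[[0,[-0.4,4.7,1.5],0],[0,[-0.8,9.4,3],0],[0,[-1.1,14,4.5],0],[0,[-1.5,18.7,6],0],[0,[-1.8,23.4,7.6],0]]'; python3 -m pendant '[[0,[0,0,0],0],[0,[0,0,0],0]]'
python3 - <<'E'
from h import *
go((*(TX*-540+TY*-130),13));
E
```

```text
time_s: 14.55
tcp_pos: [489.8, 264.7, 60.4]
tcp_rot: [-2.043, -0.065, 0.275]
contact_force: [2.3, 0.3, -0.0]
grip_width: 0.004
time_s: 14.75
tcp_pos: [489.0, 264.4, 60.5]
tcp_rot: [-2.045, -0.06, 0.275]
contact_force: [1.3, 0.4, 0.5]
grip_width: 0.005
t 14.75 p [489.  264.4  60.5] XY -540.4 -130.7 yaw [-117.17   -3.45   15.75] F [1.3 0.4 0.5] grip 0.0 q [ 0.55  0.76  1.66 -0.62  0.9   0.72]
shift cm [-0.32  4.25  2.11] turn None
```

```bash
python3 -m pendant '[[0,[-0.1,1.5,0.7],0],[0,[-0.2,3,1.4],0],[0,[-0.3,4.2,2.1],0],[0,[-0.3,4.2,2.1],0],[0,[-0.3,4.2,2.1],0]]'
python3 - <<'E'
from h import *
go((*(TX*-540+TY*-90),13)); 
s=get_image("side");w=get_image("wrist")
cv2.imwrite("pics/s4.png",cv2.resize(s["frame"][100:280,220:400,::-1],(600,600)));cv2.imwrite("pics/w4.png",w["frame"][:,:,::-1])
E
```

```text
time_s: 15.25
tcp_pos: [488.0, 263.8, 11.6]
tcp_rot: [-2.045, -0.058, 0.275]
contact_force: [0.6, -0.3, -0.6]
grip_width: 0.008
t 15.25 p [488.  263.8  11.6] XY -539.2 -130.3 yaw [-117.17   -3.34   15.77] F [ 0.6 -0.3 -0.6] grip 0.01 q [ 0.55  0.84  1.67 -0.66  0.83  0.79]
shift cm [ 0.02  1.72 -3.65] turn None
```

View pics/s4.png

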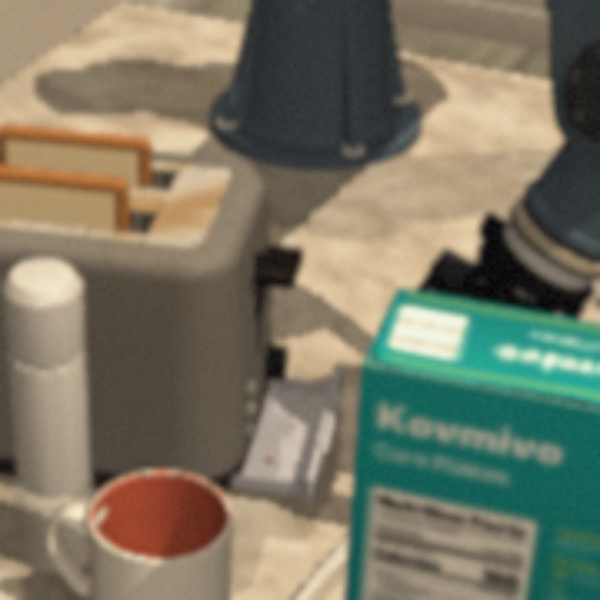

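View pics/w4.png

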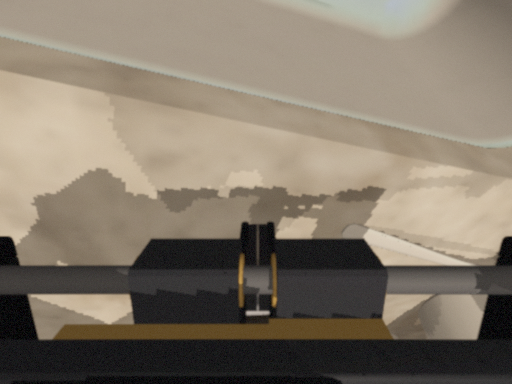

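```bash
python3 -m pendant '[[0,[0,0.5,-1],0],[0,[0,0.9,-2],0],[0,[0,1.3,-2.9],0],[0,[0,1.7,-3.7],0],[0,[0,1.9,-4.1],0]]'; python3 -m pendant '[[0,[0,0.2,-0.4],0],[0,[0,0.4,-0.8],0],[0,[0,0.6,-1.2],0],[0,[0,0.8,-1.6],0],[0,[0,1,-2],0]]'; python3 -c "
from h import *
state()"
```

```text
time_s: 15.85
tcp_pos: [500.5, 219.3, 13.7]
tcp_rot: [-2.044, -0.059, 0.273]
contact_force: [-1.2, 2.9, 0.7]
grip_width: 0.006
time_s: 16.35
tcp_pos: [506.2, 198.6, 13.6]
tcp_rot: [-2.045, -0.058, 0.275]
contact_force: [-2.2, 1.4, -0.8]
grip_width: 0.007
t 16.35 p [506.2 198.6  13.6] XY -540.1 -62.6 yaw [-117.14   -3.34   15.76] F [-2.2  1.4 -0.8] grip 0.01 q [ 0.43  0.82  1.74 -0.74  0.75  0.76]
```

```bash
python3 -m pendant '[[0,[0,0.1,-0.2],0],[0,[0,0.2,-0.4],0],[0,[0,0.3,-0.6],0],[0,[0,0.4,-0.8],0]]';python3 -c "
from h import *
state()"; python3 -m pendant '[[0,[0,0.05,-0.1],0],[0,[0,0.1,-0.2],0],[0,[0,0.1,-0.2],0]]'; python3 -c "
from h import *
state()"
```

```text
time_s: 16.75
tcp_pos: [508.8, 190.1, 13.8]
tcp_rot: [-2.044, -0.059, 0.275]
contact_force: [-2.8, 1.6, 0.1]
grip_width: 0.006
t 16.75 p [508.8 190.1  13.8] XY -540.5 -53.8 yaw [-117.14   -3.37   15.76] F [-2.8  1.6  0.1] grip 0.01 q [ 0.41  0.82  1.75 -0.75  0.74  0.76]
time_s: 17.05
tcp_pos: [509.6, 187.9, 13.9]
tcp_rot: [-2.045, -0.059, 0.275]
contact_force: [-2.0, 1.3, -0.7]
grip_width: -0.0
t 17.05 p [509.6 187.9  13.9] XY -540.7 -51.5 yaw [-117.15   -3.38   15.76] F [-2.   1.3 -0.7] grip -0.0 q [ 0.41  0.82  1.75 -0.76  0.73  0.76]
```

```bash
for i in 1; do python3 -m pendant '[[0,[0,0.05,-0.1],0],[0,[0,0.1,-0.2],0],[0,[0,0.1,-0.2],0]]'; done; python3 -m pendant '[[0,[0,0.05,-0.1],0],[0,[0,0.05,-0.1],0]]'; python3 -c "
from h import *
state()"
```

```text
time_s: 17.35
tcp_pos: [510.0, 186.7, 13.9]
tcp_rot: [-2.043, -0.06, 0.275]
contact_force: [-3.5, 4.6, 1.1]
grip_width: 0.006
time_s: 17.55
tcp_pos: [510.1, 186.4, 13.8]
tcp_rot: [-2.041, -0.061, 0.275]
contact_force: [-4.3, 6.9, 1.8]
grip_width: 0.006
t 17.55 p [510.1 186.4  13.8] XY -540.8 -49.9 yaw [-116.97   -3.47   15.74] F [-4.3  6.9  1.8] grip 0.01 q [ 0.4   0.82  1.76 -0.76  0.73  0.76]
```

```bash
python3 -m pendant '[[0,[0,-1,2],0],[0,[0,-2.5,5],0],[0,[0,-4,8],0],[0,[0,-8.5,10],0],[0,[0,-13,11],0]]'; python3 -m pendant '[[0,[0,-5,-1],0],[0,[0,-9,0],0],[0,[0,-13,0],0],[0,[0,-13,0],0]]'
python3 - <<'E'
from h import *
state()
s=get_image("side");t=get_image("top");o=get_obs();w=get_image("wrist")
cv2.imwrite("pics/s5.png",s["frame"][:,:,::-1]);cv2.imwrite("pics/t5.png",t["frame"][:,:,::-1]);cv2.imwrite("pics/w5.png",w["frame"][:,:,::-1])
import pickle;pickle.dump((w,o),open("w5.pkl","wb"))
E
```

```text
time_s: 18.05
tcp_pos: [463.3, 336.1, 79.1]
tcp_rot: [-2.046, -0.057, 0.277]
contact_force: [1.1, 0.6, -0.4]
grip_width: 0.004
time_s: 18.45
tcp_pos: [443.7, 394.5, 200.7]
tcp_rot: [-2.04, -0.071, 0.278]
contact_force: [0.7, 0.3, -0.6]
grip_width: 0.005
t 18.45 p [443.7 394.5 200.7] XY -529.8 -268.0 yaw [-116.88   -4.07   15.94] F [ 0.7  0.3 -0.6] grip 0.01 q [ 0.76  0.62  1.42 -0.46  1.3   0.67]
```

View pics/w5.png

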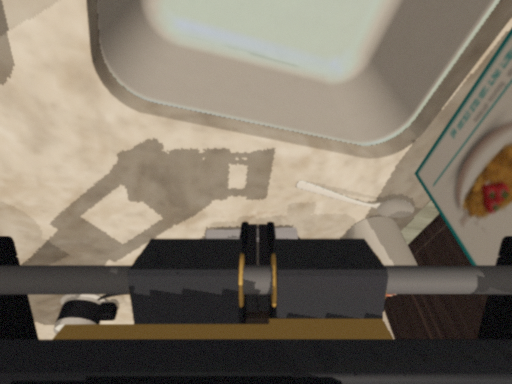

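View pics/t5.png

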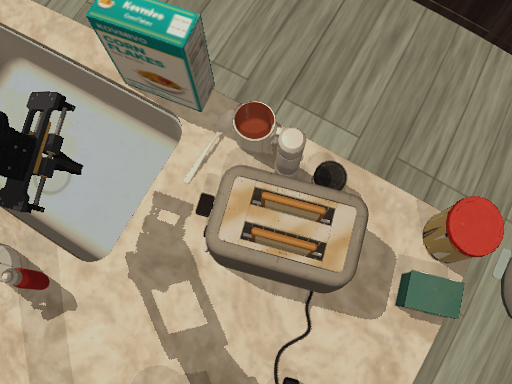

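Run:
```python
from h import *
go((*(TX*-536+TY*-160),300))
a=cv2.imread("pics/t0.png" if False else "pics/top0.png");b=cv2.imread("pics/t5.png")
d=cv2.absdiff(a,b).max(2)[160:295,215:370];print("toaster diff",(d>40).sum())
```

```text
t 18.6 p [441.2 389.4 194.5] XY -526.0 -263.8 yaw [-117.22   -3.33   15.76] F [-0.4 -0.1 -1.2] grip 0.01 q [ 0.76  0.63  1.43 -0.46  1.3   0.67]
shift cm [  1.43  -4.57 -14.04] turn None
toaster diff 6
```

```bash
python3 -m pendant '[[0,[0.5,-4.5,-2],0],[0,[1,-4.6,-6],0],[0,[1.4,-4.6,-10],0],[0,[1.4,-4.6,-14],0],[0,[1.4,-4.6,-14],0]]'; python3 -m pendant '[[0,[0,0,0],0],[0,[0,0,0],0]]'
python3 - <<'E'
from h import *
import pickle
o,_,_=state()
w=get_image("wrist")
cv2.imwrite("pics/w6.png",cv2.resize(w["frame"][90:240,150:350,::-1],(800,600),interpolation=cv2.INTER_CUBIC))
pickle.dump((w,o),open("w6.pkl","wb"))
E
```

```text
time_s: 19.1
tcp_pos: [478.2, 288.0, 301.2]
tcp_rot: [-2.047, -0.059, 0.269]
contact_force: [0.1, 0.8, 0.8]
grip_width: 0.007
time_s: 19.3
tcp_pos: [476.4, 292.4, 298.4]
tcp_rot: [-2.045, -0.056, 0.275]
contact_force: [0.8, 0.1, -1.0]
grip_width: 0.003
t 19.3 p [476.4 292.4 298.4] XY -535.3 -160.9 yaw [-117.19   -3.18   15.73] F [ 0.8  0.1 -1. ] grip 0.0 q [ 0.6   0.45  1.45 -0.48  1.38  0.46]
```

View pics/w6.png

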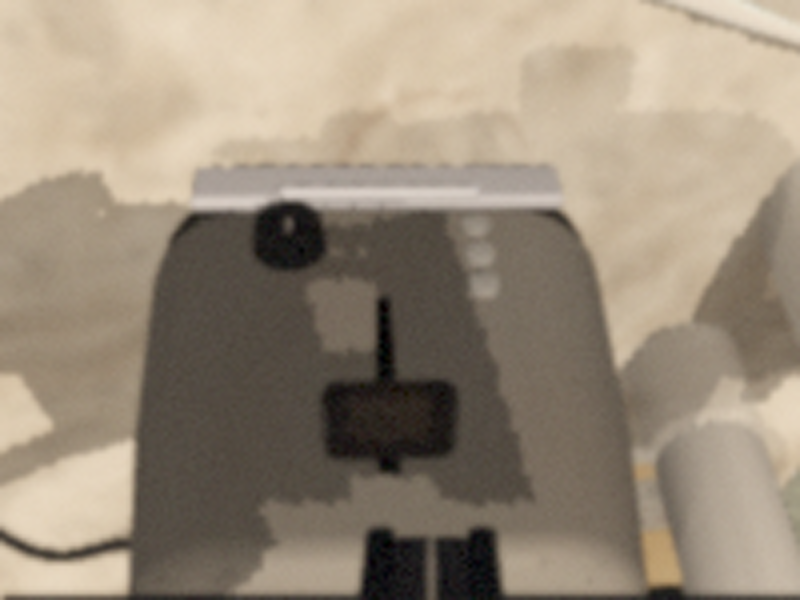

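Run:
```python
from h import *
import pickle
d,o=pickle.load(open("w6.pkl","rb"))
c=lambda x,y:(150+x/4-.4,90+y/4-.4)
for n,p,z in [("botL",(193,165),10),("botR",(563,165),10),("levbotoutL",(324,382),143),("levbotoutR",(457,382),143),("levinL",(324,457),156),("levinR",(457,457),156)]:
    q=wonz(d,o,c(*p),z);print(n,q.round(1),(q[:2]@TX).round(1),(q[:2]@TY).round(1))
go((*(TX*-534+TY*-47),220)); go((*(TX*-534+TY*-47),175))
```

```text
botL [439.6 160.7  10. ] -466.1 -43.0
botR [574.5 193.3  10. ] -604.8 -40.1
levbotoutL [484.3 186.8 143. ] -515.9 -56.8
levbotoutR [522.1 195.3 143. ] -554.6 -55.4
levinL [488.2 169.3 156. ] -515.2 -39.0
levinR [526.4 177.7 156. ] -554.3 -37.2
t 19.35 p [476.4 292.8 298.5] XY -535.4 -161.3 yaw [-117.19   -3.19   15.78] F [ 0.1 -0.1 -0.1] grip 0.01 q [ 0.6   0.45  1.45 -0.48  1.38  0.46]
shift cm [-0.77 12.18 -6.59] turn None
t 19.35 p [476.4 292.8 298.5] XY -535.4 -161.3 yaw [-117.19   -3.19   15.78] F [ 0.1 -0.1 -0.1] grip 0.01 q [ 0.6   0.45  1.45 -0.48  1.38  0.46]
shift cm [-1.02 16.17 -4.54] turn None
```

```bash
python3 -m pendant '[[0,[-0.2,4,0],0],[0,[-0.4,8,-1],0],[0,[-0.6,11.5,-3],0],[0,[-0.8,14,-4.5],0],[0,[-1,16,-4.5],0]]'; python3 -m pendant '[[0,[0,0,0],0],[0,[0,0,0],0]]'
python3 - <<'E'
from h import *
go((*(TX*-534+TY*-48),160));go((*(TX*-534+TY*-48),100))
w=get_image("wrist");s=get_image("side")
cv2.imwrite("pics/w7.png",cv2.resize(w["frame"][190:320,170:350,::-1],(800,578),interpolation=cv2.INTER_CUBIC))
cv2.imwrite("pics/s7.png",cv2.resize(s["frame"][100:250,220:400,::-1],(720,600),interpolation=cv2.INTER_CUBIC))
E
```

```text
time_s: 19.85
tcp_pos: [504.5, 181.9, 176.2]
tcp_rot: [-2.045, -0.056, 0.275]
contact_force: [0.3, -0.5, -0.3]
grip_width: 0.006
time_s: 20.05
tcp_pos: [504.7, 183.9, 177.3]
tcp_rot: [-2.045, -0.057, 0.276]
contact_force: [-0.8, 0.2, -0.6]
grip_width: 0.005
t 20.05 p [504.7 183.9 177.3] XY -534.9 -48.8 yaw [-117.15   -3.28   15.81] F [-0.8  0.2 -0.6] grip 0.0 q [ 0.4   0.54  1.7  -0.58  1.    0.48]
shift cm [-0.2   1.57  0.72] turn None
t 20.05 p [504.7 183.9 177.3] XY -534.9 -48.8 yaw [-117.15   -3.28   15.81] F [-0.8  0.2 -0.6] grip 0.0 q [ 0.4   0.54  1.7  -0.58  1.    0.48]
shift cm [-0.54  6.9   3.45] turn None
```

View pics/w7.png

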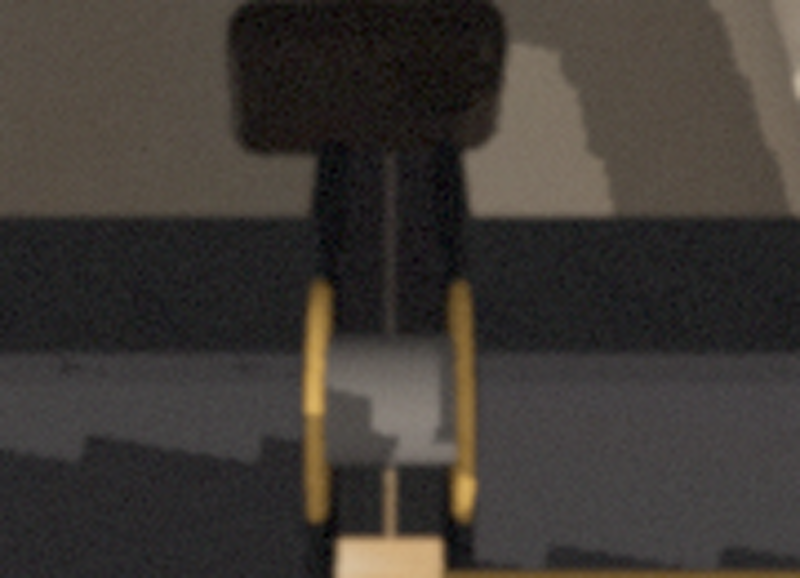

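View pics/s7.png

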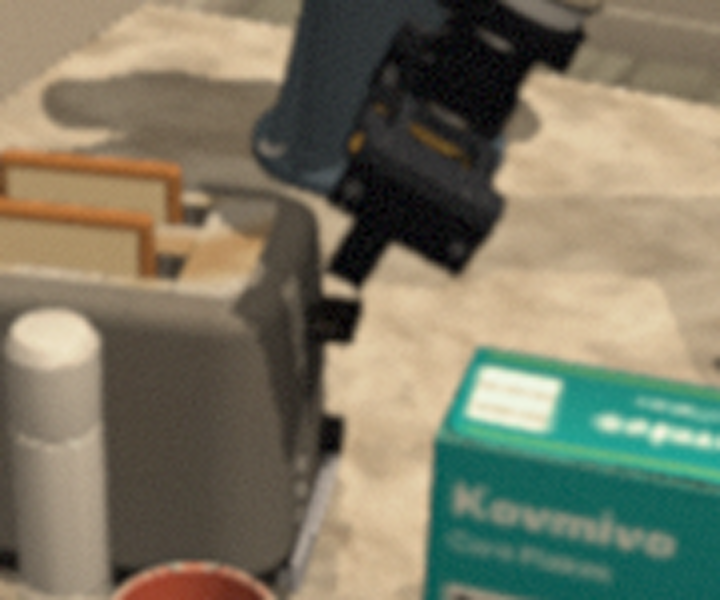

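```bash
python3 -m pendant '[[0,[-0.1,0.9,0.5],0],[0,[-0.2,1.8,1],0],[0,[-0.3,2.7,1.4],0],[0,[-0.4,3.6,1.8],0],[0,[-0.4,4.5,2.3],0]]'
python3 - <<'E'
from h import *
go((*(TX*-534+TY*-48),97))
s=get_image("side")
cv2.imwrite("pics/s8.png",cv2.resize(s["frame"][100:250,220:400,::-1],(720,600),interpolation=cv2.INTER_CUBIC))
E
```

```text
time_s: 20.65
tcp_pos: [504.7, 183.9, 126.9]
tcp_rot: [-2.043, -0.061, 0.276]
contact_force: [-0.0, 4.0, 5.4]
grip_width: 0.008
t 20.65 p [504.7 183.9 126.9] XY -534.9 -48.8 yaw [-117.07   -3.52   15.79] F [-0.   4.   5.4] grip 0.01 q [ 0.4   0.61  1.74 -0.62  0.9   0.57]
shift cm [-0.28  2.69  1.28] turn None
```

View pics/s8.png

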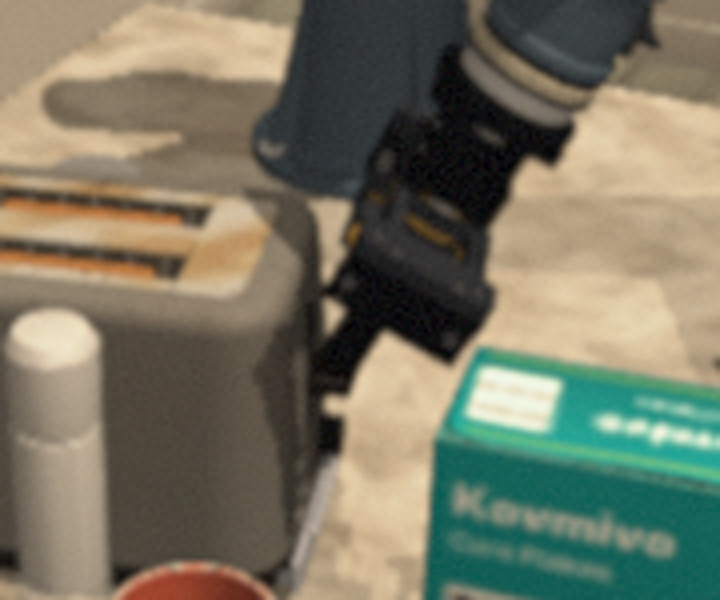

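```bash
python3 -m pendant '[[0,[0,0.5,0.25],0],[0,[-0.1,1,0.5],0],[0,[-0.1,1.5,0.75],0],[0,[-0.2,2,1],0],[0,[-0.2,2.4,1.2],0]]'; python3 -c "
from h import *
state()"; python3 -m pendant '[[0,[0,0.1,0.05],0],[0,[0,0.2,0.1],0],[0,[0,0.3,0.15],0]]'; python3 -c "
from h import *
state()"
```

```text
time_s: 21.2
tcp_pos: [504.1, 182.5, 100.6]
tcp_rot: [-2.045, -0.06, 0.275]
contact_force: [0.4, 3.3, 5.4]
grip_width: 0.005
t 21.2 p [504.1 182.5 100.6] XY -534.0 -47.6 yaw [-117.16   -3.45   15.78] F [0.4 3.3 5.4] grip 0.01 q [ 0.4   0.66  1.75 -0.66  0.85  0.61]
time_s: 21.5
tcp_pos: [503.9, 182.2, 97.2]
tcp_rot: [-2.045, -0.059, 0.275]
contact_force: [0.8, 2.3, 4.9]
grip_width: 0.008
t 21.5 p [503.9 182.2  97.2] XY -533.7 -47.4 yaw [-117.18   -3.37   15.74] F [0.8 2.3 4.9] grip 0.01 q [ 0.4   0.66  1.75 -0.66  0.85  0.62]
```

```bash
python3 -m pendant '[[0,[0,0.1,0.05],0],[0,[0,0.2,0.1],0]]'; python3 -m pendant '[[0,[0,0.1,0.05],0],[0,[0,0.2,0.1],0]]'; python3 -c "
from h import *
state()"
```

```text
time_s: 21.7
tcp_pos: [503.9, 182.2, 95.0]
tcp_rot: [-2.045, -0.059, 0.275]
contact_force: [0.5, 1.4, 5.2]
grip_width: 0.005
time_s: 21.9
tcp_pos: [504.1, 182.2, 94.2]
tcp_rot: [-2.047, -0.059, 0.275]
contact_force: [-5.0, 6.1, 19.9]
grip_width: 0.005
t 21.9 p [504.1 182.2  94.2] XY -533.9 -47.3 yaw [-117.26   -3.4    15.74] F [-5.   6.1 19.9] grip 0.01 q [ 0.4   0.67  1.75 -0.66  0.84  0.62]
```

```bash
python3 -m pendant '[[0,[0,-0.6,-0.3],0],[0,[0,-1.5,-0.8],0],[0,[0,-4,-1],0],[0,[0,-8,0],0],[0,[0,-12,1],0]]';  python3 -m pendant '[[0,[0,-4,2],0],[0,[0,-8,4],0],[0,[0,-12,6],0],[0,[0,-12,6],0],[0,[0,-12,6],0]]'
python3 - <<'E'
from h import *
state()
s=get_image("side");t=get_image("top")
cv2.imwrite("pics/s9.png",s["frame"][:,:,::-1])
cv2.imwrite("pics/t9.png",t["frame"][:,:,::-1]);w=get_image("wrist");cv2.imwrite("pics/w9.png",w["frame"][:,:,::-1])
a=cv2.imread("pics/top0.png");b=cv2.imread("pics/t9.png")
d=(cv2.absdiff(a,b).max(2)>45).astype(np.uint8)*255;cv2.imwrite("pics/d9.png",d)
E
```

```text
time_s: 22.4
tcp_pos: [479.2, 241.1, 194.8]
tcp_rot: [-2.045, -0.054, 0.272]
contact_force: [0.6, 0.1, -0.6]
grip_width: 0.003
time_s: 22.9
tcp_pos: [446.2, 344.7, 273.8]
tcp_rot: [-2.045, -0.057, 0.276]
contact_force: [0.3, -0.0, -0.2]
grip_width: 0.008
t 22.9 p [446.2 344.7 273.8] XY -519.5 -219.2 yaw [-117.19   -3.28   15.81] F [ 0.3 -0.  -0.2] grip 0.01 q [ 0.7   0.5   1.44 -0.46  1.39  0.56]
```

View pics/s9.png

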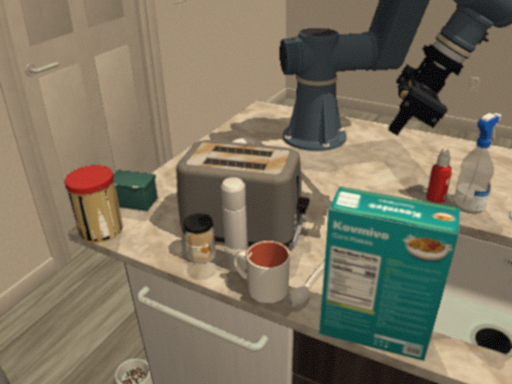

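View pics/t9.png

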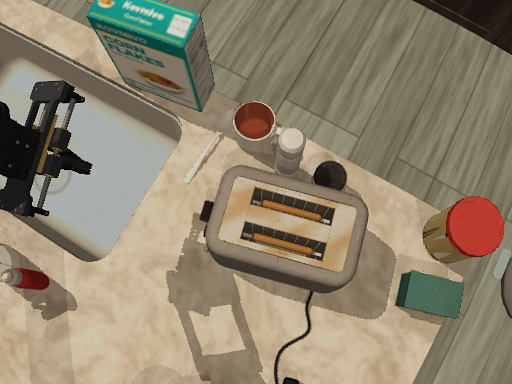

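View pics/d9.png

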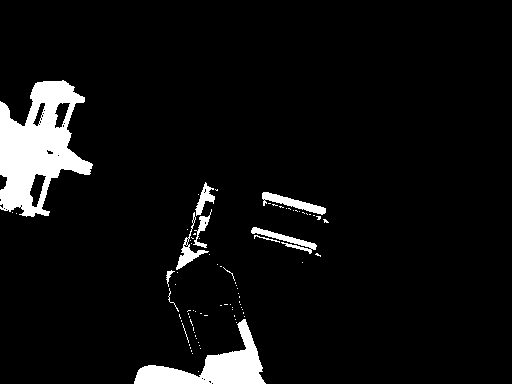

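View pics/w9.png

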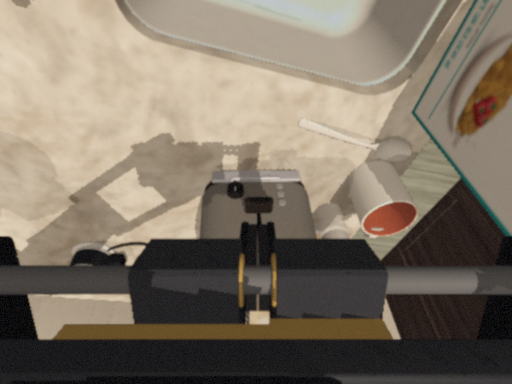

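```bash
python3 -c "
from bench import hand_in
print(hand_in())"
```

```text
the job is handed in; nothing more can be done
None
```

The job is done and handed in at about 23 s: the tray is home and the lever is down and caught.

- **Tray:** I pushed it in with the closed fingertips until the force rose from about 2–3 N of sliding friction to about 8 N with the tip stalled. That fits the tray reaching its stop, and the wrist picture shows the panel against the casing.
- **Lever:** I then pressed it straight down to its bottom stop, at about 21 N, and lifted off. Half a second later the lever was still down and both slices were still in the slots.
- **Surroundings:** Comparing the top pictures from before and after, only the bread, lever, tray, arm and shadows changed. The toaster, jar, mug, mill and spoon show no shift. The last wrist force reading was about 0.

**Tool tilt:** with the tool pointing straight down, the gripper body would have hit the toaster before the tray was home. The moves offer no tilt. I tilted the tool about 27° by commanding poses beyond the arm's reach, where it settles at a tilted compromise. That tilt stayed in later moves, leaving a side lean of about 3°.

**Disagreement:** the wrist and top cameras differed by 2–4 mm on where the tray and lever were. I aimed the lever press using the point where the fingertips felt the tray stop.

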